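# Ready the balance for its check: pan on, check weight waiting in the tongs

## Robot

A 7-joint arm with a two-finger parallel gripper is mounted at the origin on a cart in front of the work surface, level with it; the furniture and walls round the work are solid. World frame = base frame: x ahead of the robot, y to its left, z up, the work surface at z = 0. Lengths are in m, angles in rad, forces in N, time in s.
With the tool pointing down it reaches from about 0.4 to 0.875 m from the base axis. Payload 19.3 kg.
Tool frame: the origin (TCP) lies on the centre line of the jaws, within the pads' length; the fingertips stand 14 mm ahead of it and the grasp point (between the pads) lies 5 mm behind it (bot.tip_extent is the distance from the TCP to the fingertips, in m); z points along the fingers, y is the line along which they close (so a half turn about z gives the same grasp; the last joint's range is limited). The gripper opens to 85 mm and grips with 20 to 120 N. Pads are 22 mm wide; open, the fingers measure 114 mm over their backs; the gripper's body (76 mm by 85 mm) begins 54 mm behind the grasp point. The pads swing forward as they close: fully open they stand 13 mm farther back than shut.
Start: joints at [1.169, 0.521, -0.036, 1.599, 0.021, 1.021, -0.113], TCP at [0.204, -0.591, 0.245] pointing down, gripper open.
Joint ranges: [-2.91, 2.91], [-0.3, 2.13], [-1.5, 1.42], [0.17, 2.43], [-1.26, 4.41], [0.16, 1.93], [-2.52, 2.52]. Speed limits (rad/s): [1.89, 1.89, 2.39, 2.39, 3.01, 3.01, 3.01].

## Interface

Orientations are given as [roll, pitch, yaw] about the fixed x, y, z axes, in that order (R = Rz(yaw) Ry(pitch) Rx(roll)).
In Python, from workcell import monitor, grab_frame, camera_model, bot gives the robot as it stands.
- The arm moves only by the tool move_arm, never from a script. Its argument "moves" is a list of rows, each a list of 4 numbers: the shift along the world's x, y, z in mm, then the turn about the world's z in rad. A call has 1 to 12 rows; each row is the pose to reach, as a shift and turn from the pose commanded when the call began; what a row does not reach only later rows make up. A row lasts 1/8 s, in which the tool goes at most 62.5 mm and 10.7 degrees, less where a joint would pass 70% of its speed; a pose out of reach is approached as far as the arm can. A call with a gripper value outside its range is refused whole. "gripper" is the opening, from 0 (shut) to 1 (fully open), set as the call begins (left out, the last holds). The fingers move at their own pace and stop on an object; "newtons" is the grip in N (left out, the last holds). Time passes only in rows, so rows that repeat a pose let the fingers close. It gives the time, the measured TCP pose, the force, the opening and the grip force at its end, in the units of the state.
- monitor.observe(): the state, without advancing time (a new reading comes with each control period).
- grab_frame(name): name is "scene" or "top" or "wrist"; returns the picture (420x560x3 uint8, blue, green, red); there is no depth.
- camera_model(name): a dict with "vfov" (degrees; the focal length in pixels is half the picture's height over the tangent of half this angle, whatever the lens; pixels are square), "cx", "cy" (the principal point, pixels), "R" (3x3) and "t" (3): a world point X has camera coordinates R X + t; the wrist camera has in their place "T_tool_cam" (4x4, takes a point from camera to tool coordinates, whose origin is the TCP and whose axes are the flange's). Camera axes: x right, y down, z forward; pixel columns grow to the right and rows downward; lengths in m; the calibration is good to about 2 mm. A picture is of the moment at which its call begins: read the wrist's pose just before it. camera_model takes no time and is no camera call.
- bot.job_done(): hands the job in; it is judged then, once.
The state is a dict: "clock": time; "qpos": joint angles; "qd": joint speeds; "joint_efforts": joint torques, N m; "position": TCP position; "tool_rot": TCP orientation; "force": force on the tool from outside, world axes, zero at the start; "moment": the same for the moment, N m; "grip_width": finger opening in m; "finger_force": force on a finger pad.
Only numpy, scipy, OpenCV 4.12 (cv2) and the standard library are available. Lean on these libraries where they do the work, as an engineer would, in place of code of your own. Each camera call takes 0.05 s, during which the arm holds its last target. There are 200 camera calls.

## Task

Get the white bench balance ready for its check. Set the loose steel weighing pan on the balance's bare spindle so that it sits fully home and level, and let go of it; then take the spring tongs, squeeze them on the middle-sized check weight, lift it out of the wooden block and finish while still holding it in the tongs, upright and still, two to six centimetres above the middle of the empty pan. The check weight must never be touched by the robot's fingers nor touch the pan, and the other two weights stay standing in the block.

Things in the scene. Friction and masses are not known exactly. Their poses are not given: they have to be found in the camera images.
- balance: Bench balance, fixed to the table: white case 150 (its x) x 116 (its y) mm with a grey tilted display panel at its front (-x), top of the aluminium weighing deck 48 mm above the table. Origin: under the middle of the case, on the table; z up.
- balance_seat (a point): Centre of the steel shoulder (26 mm across, its top 54 mm above the table, 6 mm above the deck) that the pan's hub sits on, 25 mm behind (+x) the middle of the case. From here the fixed brass spindle rises 11 mm: 10 mm across, tapered to 5 mm over its last 3.5 mm.
- pan: Loose steel weighing pan, 60 g: a dish 56 mm across on a hub 26 mm across, 14 mm long. Its straight rim, to grip across 56 mm, is 14.5 to 19.5 mm above the origin (top about 19). The hub's bore, 12 mm wide, 12 deep, open below, fits over the spindle. Origin: centre of the hub's underside, z up; it starts standing on its hub on the table; once seated, its origin is at balance_seat.
- block: Wooden block fixed to the table, 44 (its x) x 124 (its y) x 25 mm, with three round recesses 24 mm across and 2 mm deep in its top, at y = -40, 0 and +40 mm. Which weight stands in which recess varies. Origin: centre of the underside; z up; its -x side faces about to the robot.
- weight_mid: The middle-sized check weight, the one to lift: metal with a knob on top, 20 g, 22 mm tall, body 14 mm across with straight sides up to 12 mm. Origin: centre of its underside; z up. It stands in a recess, its underside 23 mm above the table.
- weight_small: The smallest check weight, 10 mm across, 24 mm tall, standing in another recess; leave it. Origin: centre of its underside.
- weight_large: The largest check weight, 21 mm across, 34 mm tall, standing in another recess; leave it. Origin: centre of its underside.
- tongs: Steel spring tongs, 70 g, 190 mm long, lying flat on the table. Origin: middle of the closed bow at the back, at the underside; x runs along the tongs to the open tips, y across them (they are squeezed along y), z up. The two arms hinge at the bow at y = +-10.5 mm and carry flat black grips, 52 mm long (x = 59 to 111 mm) and 18 mm high (z = 0 to 18 mm).
- tongs_grip (a point): Middle between the two black grips, x = 85 mm, z = 9 mm in the tongs' frame, near the centre of mass: take both grips here from above. Over the grips 50 mm when open, 36 mm when closed on a 14 mm body (the grips are parallel at 45). The spring needs about 5 N at the grips to start closing, 9 N at 36 mm; squeezed to 45 mm they are held safely with the tips still well open.
- tongs_tips (a point): Point midway between the jaws, x = 170 mm, z = 9 mm in the tongs' frame. Jaws 18 mm long, 6 mm high (z = 6 to 12 mm), with a shallow upright V notch in each; clear opening between them 36 mm when open, about 26 mm when squeezed to 45 mm over the grips; tips at most 58 mm over all. They close evenly, 2 mm for each mm at the grips.
- tongs_left (a joint): Angle of the left arm, rad: 0 fully open, about 0.08 when closed on a 14 mm body, 0.105 at most. The right arm follows it.
Mind the look-alikes: they are no part of the job. There is more than one size of the pan; the one meant has the size given above.

How it is judged:
By the outcome, as a careful person would: the job done as asked, in the order asked, and still so for the second after the job is handed in, while the arm keeps its last pose, push and grip.
It also fails if it takes over 67 s, if anything falls off the work surface, if the arm or the gripper's body presses on something with over 40 N, if the wrist force passes 120 N, or if a joint passes its speed limit or range.

## Working session

There is one attempt and no reset: what is moved stays moved. The work goes in short steps, Python scripts to look and compute and a tool call to move; the robot and the scene stay as the last step left them, time stands still between calls to the robot, and variables do not carry over. Pictures are saved under pics/ and viewed, at most 10 in all, crops included, and the job is handed in when it is done.

Besides the shell and the picture viewer there is one more tool, called after ">>>" as name(argument=value, ...) on one line, values as JSON. move_arm: Moves the arm, as the interface text tells. Its arguments: {"type":"object","properties":{"moves":{"type":"array","items":{"type":"array","items":{"type":"number"}}},"gripper":{"type":"number"},"newtons":{"type":"number"}},"required":["moves"]}

```bash
mkdir -p pics; ls; cat > h.py <<'E'
import numpy as np, cv2
from workcell import monitor, grab_frame, camera_model, bot
def cam(n):
    c=camera_model(n); f=210/np.tan(np.radians(c['vfov'])/2); return c,f
E
python3 - <<'E'
from h import *
s=monitor.observe(); print({k:np.round(v,3).tolist() for k,v in s.items()})
a=grab_frame('scene');b=grab_frame('top')
cv2.imwrite('pics/scene.png',a);cv2.imwrite('pics/top.png',b)
for n in('scene','top','wrist'):print(n,camera_model(n))
E
```

```text
pics
{'clock': 0.0, 'qpos': [1.169, 0.522, -0.036, 1.6, 0.021, 1.021, -0.113], 'qd': [-0.001, -0.0, -0.001, 0.002, 0.002, -0.002, 0.001], 'joint_efforts': [0.002, -92.71, 1.981, -36.992, 0.018, 0.008, 0.0], 'position': [0.203, -0.591, 0.245], 'tool_rot': [-3.14, 0.0, 0.332], 'force': [0.223, 0.322, -0.436], 'moment': [0.053, -0.012, -0.014], 'finger_force': 0.0, 'grip_width': 0.085}
scene {'vfov': 49.55854863905726, 'cx': 280.2944463593522, 'cy': 210.19649074000577, 'R': array([[ 0.478887  , -0.87786709, -0.00407744],
       [-0.41129371, -0.22025744, -0.8844909 ],
       [ 0.77556736,  0.42524821, -0.46653963]]), 't': array([-0.21047159,  0.25705112,  0.99552446])}
top {'vfov': 50.797605835518446, 'cx': 278.9116999323098, 'cy': 210.09950822968733, 'R': array([[-0.02509987, -0.99967598, -0.00423376],
       [-0.99559492,  0.02537965, -0.09025868],
       [ 0.09033688,  0.00194963, -0.99590936]]), 't': array([0.06866675, 0.49958659, 1.24149971])}
wrist {'vfov': 65.93626093286457, 'cx': 284.47041358058544, 'cy': 208.86368705740904, 'T_tool_cam': array([[-7.71511353e-04, -9.56594187e-01, -2.91422315e-01,
         7.41362126e-02],
       [ 9.99999576e-01, -5.91348708e-04, -7.06295565e-04,
         1.16330030e-03],
       [ 5.03306022e-04, -2.91422737e-01,  9.56594237e-01,
        -1.27792847e-01],
       [ 0.00000000e+00,  0.00000000e+00,  0.00000000e+00,
         1.00000000e+00]])}
```

View pics/scene.png

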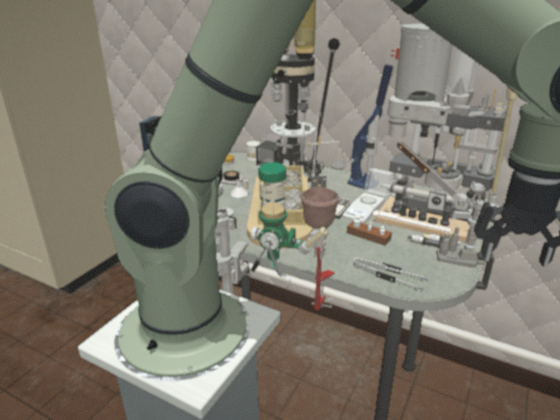

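View pics/top.png

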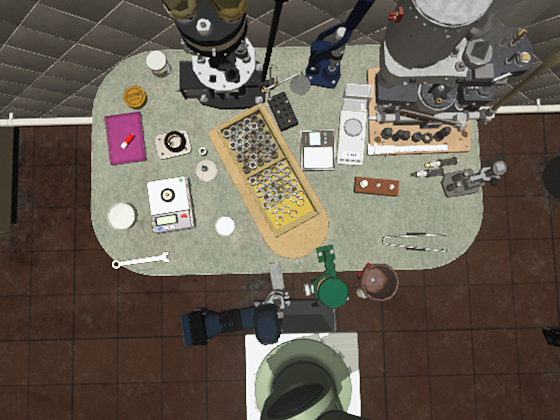

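The scene shows the case with its spindle at top (168,200), the block at (377,186) and the tongs at (415,240). Candidates for the pan are discs at (121,215), (226,226), (205,170) and (301,85). I'll measure these roughly and enlarge them.

```bash
cat >> h.py <<'E'
def ray(n,u,v,c=None,pose=None):
    c,f=cam(n) if c is None else c
    d=np.array([(u-c['cx'])/f,(v-c['cy'])/f,1.])
    if n!='wrist':
        R=np.array(c['R']);t=np.array(c['t']); return -R.T@t, R.T@d
    from scipy.spatial.transform import Rotation as Ro
    p,r=pose; Rw=Ro.from_euler('xyz',r).as_matrix(); T=np.array(c['T_tool_cam'])
    return Rw@T[:3,3]+p, Rw@T[:3,:3]@d
def atz(n,u,v,z,pose=None):
    o,d=ray(n,u,v,pose=pose); return o+d*(z-o[2])/d[2]
def tri(rays):
    A=np.zeros((3,3));b=np.zeros(3)
    for o,d in rays:
        d=d/np.linalg.norm(d);P=np.eye(3)-np.outer(d,d);A+=P;b+=P@o
    x=np.linalg.solve(A,b)
    return x,[np.linalg.norm(np.cross(x-o,d/np.linalg.norm(d))) for o,d in rays]
def look(name):
    s=monitor.observe(); im=grab_frame('wrist')
    cv2.imwrite(f'pics/{name}.png',im); np.save(f'pics/{name}.npy',np.array([s['position'],s['tool_rot']]))
    print(name,s['clock'],np.round(s['position'],4),np.round(s['tool_rot'],4)); return im
def wr(name,u,v):
    p,r=np.load(f'pics/{name}.npy'); return ray('wrist',u,v,pose=(p,r))
E
python3 - <<'E'
from h import *
for nm,u,v,z in [('spindle',168,196,.06),('d1',121,215,.02),('d2',226,226,.02),('d3',205,170,.02),('d4',301,85,.02),('block',377,186,.025),('tongsL',383,237,.01),('tongsR',447,241,.01),('d1e',107,215,.02),('d2e',216,226,.02),('d3e',194,170,.02)]:
    print(nm,np.round(atz('top',u,v,z),3))
b=cv2.imread('pics/top.png'); 
A=cv2.resize(b[135:270,90:250],None,fx=4,fy=4,interpolation=cv2.INTER_CUBIC)
cv2.imwrite('pics/c1.png',A)
E
```

```text
spindle [0.545 0.364 0.06 ]
d1 [0.499 0.509 0.02 ]
d2 [0.46  0.208 0.02 ]
d3 [0.623 0.267 0.02 ]
d4 [ 0.869 -0.018  0.02 ]
block [ 0.563 -0.227  0.025]
tongsL [ 0.417 -0.241  0.01 ]
tongsR [ 0.401 -0.423  0.01 ]
d1e [0.5   0.549 0.02 ]
d2e [0.46  0.237 0.02 ]
d3e [0.624 0.298 0.02 ]
```

View pics/c1.png

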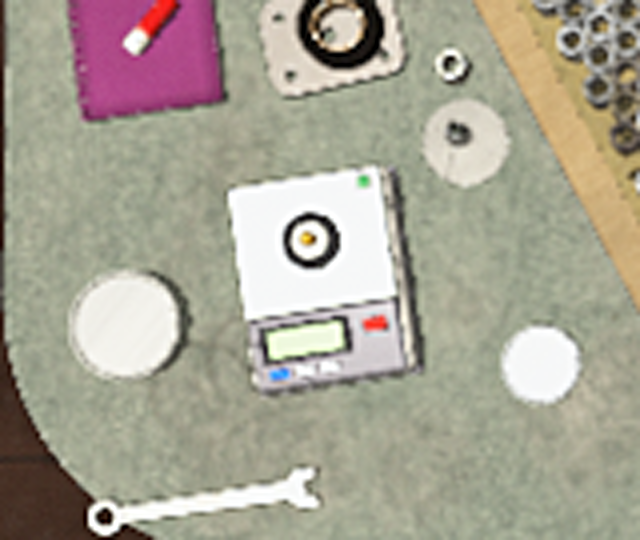

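Pan candidates: d1 (121,215) is about 78 mm across, d2 (226,226) about 56 mm, and d3 (205,170) is a flat disc about 60 mm across with a nut on it. Only d2 fits. I'll confirm it with the wrist camera, and look at the tongs and block on the way there.

>>> move_arm(moves=[[50, 50, 0, 0], [100, 105, 0, -0.1], [150, 160, 0, -0.2], [200, 210, 0, -0.3], [230, 261, 0, -0.33], [230, 261, 0, -0.33], [230, 261, 0, -0.33], [230, 261, 0, -0.33]])

```text
clock: 1.1
position: [0.433, -0.3305, 0.2451]
tool_rot: [3.141, 0.001, 0.001]
force: [-0.3, -0.2, 0.3]
grip_width: 0.0853
finger_force: 0.0
```

```bash
python3 -c "
from h import *
look('w1')"
```

```text
w1 1.1 [ 0.433  -0.3305  0.2451] [3.1414e+00 6.0000e-04 1.2000e-03]
```

>>> move_arm(moves=[[30, 60, 0, 0], [60, 120, 0, 0], [90, 170, 0, 0], [90, 170, 0, 0], [90, 170, 0, 0]])

```text
clock: 1.78
position: [0.5232, -0.1609, 0.2451]
tool_rot: [3.141, 0.0, 0.001]
force: [-0.6, -1.0, -0.3]
grip_width: 0.0857
finger_force: 0.0
```

```bash
python3 -c "
from h import *
look('w2')"
```

```text
w2 1.775 [ 0.5232 -0.1609  0.2451] [3.1413e+00 5.0000e-04 9.0000e-04]
```

>>> move_arm(moves=[[0, 60, 0, 0], [0, 120, 0, 0], [0, 180, 0, 0], [-20, 240, -10, 0], [-30, 290, -30, 0], [-30, 320, -45, 0], [-30, 320, -45, 0], [-30, 320, -45, 0]])

```text
clock: 2.82
position: [0.4941, 0.1581, 0.2005]
tool_rot: [3.141, -0.0, -0.001]
force: [-0.3, -0.9, -0.0]
grip_width: 0.0856
finger_force: 0.0
```

```bash
python3 -c "
from h import *
a=look('w3')
b=cv2.imread('pics/w1.png');c=cv2.imread('pics/w2.png')
cv2.imwrite('pics/m1.png',cv2.resize(np.vstack([np.hstack([b,c]),np.hstack([a,a*0])]),(800,600),interpolation=cv2.INTER_AREA))"
```

```text
w3 2.825 [0.4941 0.1581 0.2005] [ 3.1409e+00 -1.0000e-04 -7.0000e-04]
```

View pics/m1.png

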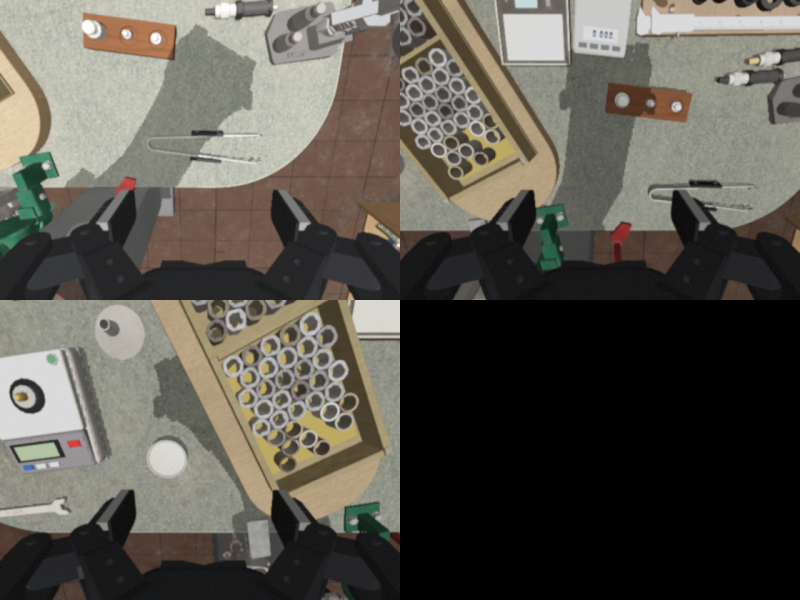

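The wrist views show the tongs with the bow at +y and the tips towards -y, the block with its three weights, and the white pan candidate d2 at (167,458) in the montage. I'll take one more view between the pan and the spindle, then enlarge.

>>> move_arm(moves=[[-10, 60, -20, 0], [-20, 125, -40, 0], [-20, 125, -40, 0], [-20, 125, -40, 0]])

```text
clock: 3.38
position: [0.4741, 0.284, 0.1604]
tool_rot: [3.141, -0.0, 0.001]
force: [-0.3, -0.6, 0.5]
grip_width: 0.0854
finger_force: 0.0
```

```bash
python3 - <<'E'
from h import *
a=look('w4')
r=lambda im,w,h:cv2.resize(im,(w,h),interpolation=cv2.INTER_CUBIC)
w1=cv2.imread('pics/w1.png');w2=cv2.imread('pics/w2.png');w3=cv2.imread('pics/w3.png')
p,q=np.load('pics/w4.npy')
# top: w1 block crop (105..265,10..90)*2.5 ; w2 block crop
m=np.zeros((600,800,3),np.uint8)
m[0:300,0:400]=r(a,400,300)
m[0:300,400:800]=r(w1[5:95,105:225+0],400,300)
m[300:600,400:800]=r(w2[100:190,285:405],400,300)
m[300:600,0:400]=r(w1[170:245,200:300+0],400,300)
cv2.imwrite('pics/m2.png',m)
print(np.round(monitor.observe()['qpos'],2))
E
```

```text
w4 3.375 [0.4741 0.284  0.1604] [ 3.1411e+00 -2.0000e-04  8.0000e-04]
[-0.5   0.52 -0.2   1.86  0.14  0.77 -2.35]
```

View pics/m2.png

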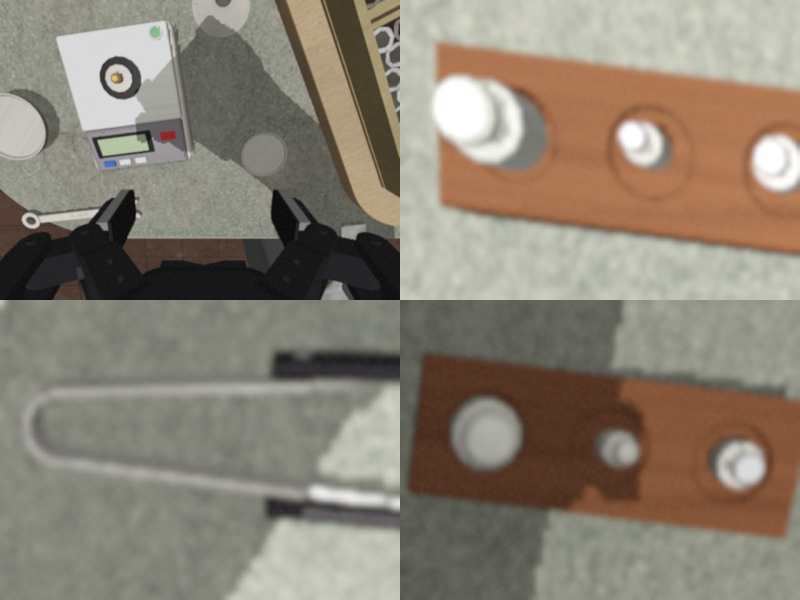

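From +y the block holds large, small, mid, so the middle weight is at the -y end (14 mm body, in the right-hand recess). d2 is the small dish with a rim. I'll take one more view of the balance, turning the wrist away from its limit.

>>> move_arm(moves=[[0, 20, 0, 0.17], [0, 40, 0, 0.34], [0, 60, 0, 0.5], [0, 70, 0, 0.6], [0, 70, 0, 0.6], [0, 70, 0, 0.6]])

```text
clock: 4.18
position: [0.4744, 0.3535, 0.1606]
tool_rot: [3.141, -0.0, 0.597]
force: [0.2, 0.1, 0.1]
grip_width: 0.0854
finger_force: 0.0
```

```bash
python3 - <<'E'
from h import *
a=look('w5'); w3=cv2.imread('pics/w3.png');w4=cv2.imread('pics/w4.png')
def proj(name,X):
    from scipy.spatial.transform import Rotation as Ro
    p,r=np.load(f'pics/{name}.npy');c,f=cam('wrist');T=np.array(c['T_tool_cam'])
    Xt=Ro.from_euler('xyz',r).as_matrix().T@(np.array(X)-p); Xc=T[:3,:3].T@(Xt-T[:3,3])
    return np.array([f*Xc[0]/Xc[2]+c['cx'],f*Xc[1]/Xc[2]+c['cy']])
m=np.zeros((600,800,3),np.uint8)
pan=[.46,.208,.018];sp=[.545,.364,.06]
for k,(n,im,X,s) in enumerate([('w3',w3,pan,40),('w4',w4,pan,40),('w5',a,pan,40),('w3',w3,sp,40),('w4',w4,sp,40),('w5',a,sp,40)]):
    u,v=np.round(proj(n,X)).astype(int); y0,x0=max(0,v-s),max(0,u-s)
    c=im[y0:y0+2*s,x0:x0+2*s]; print(n,x0,y0,c.shape)
    if c.shape[0]<40 or c.shape[1]<40: continue
    c=cv2.copyMakeBorder(c,0,80-c.shape[0],0,80-c.shape[1],cv2.BORDER_CONSTANT)
    R,C=divmod(k,3); m[R*300:R*300+264,C*266:C*266+264]=cv2.resize(c,(264,264),interpolation=cv2.INTER_CUBIC)
cv2.imwrite('pics/m3.png',m)
print(np.round(monitor.observe()['qpos'],2))
E
```

```text
w5 4.175 [0.4744 0.3535 0.1606] [ 3.1409e+00 -2.0000e-04  5.9740e-01]
w3 194 182 (80, 80, 3)
w4 330 175 (80, 80, 3)
w5 362 255 (80, 80, 3)
w3 0 100 (80, 80, 3)
w4 125 75 (80, 80, 3)
w5 288 85 (80, 80, 3)
[-0.5   0.59 -0.35  1.75  0.26  0.84 -1.94]
```

View pics/m3.png

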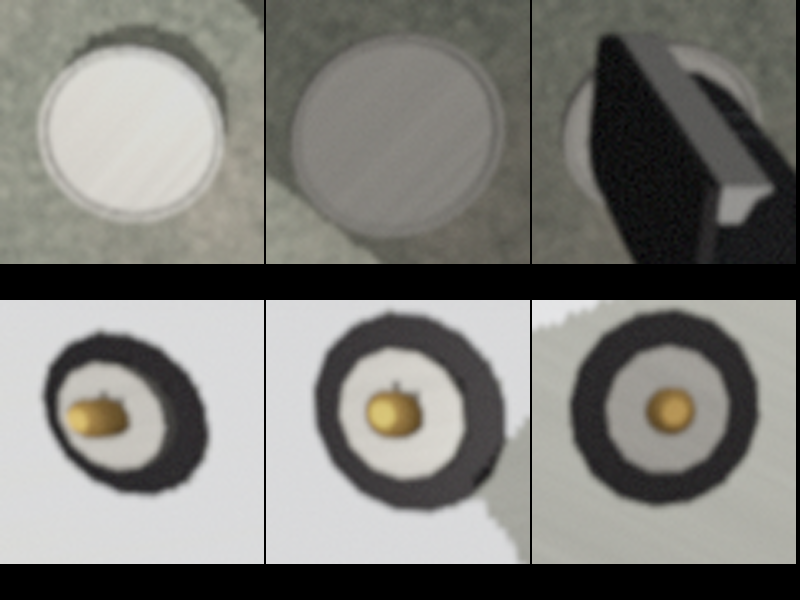

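Tiles: the pan rim centre is at w3 (233.4,221.9) and w4 (369.9,215.7). The shoulder is at w3 (33,134.9), w4 (165.9,108.8) and w5 (328.6,117.7). The spindle top is at w3 (23.3,135.4), w4 (159.5,109.2) and w5 (331.3,118.3).

```bash
python3 - <<'E'
from h import *
for nm,L in dict(rim=[('w3',233.4,221.9),('w4',369.9,215.7)],sh=[('w3',33,134.9),('w4',165.9,108.8),('w5',328.6,117.7)],sp=[('w3',23.3,135.4),('w4',159.5,109.2),('w5',331.3,118.3)]).items():
    x,e=tri([wr(*l) for l in L]); print(nm,np.round(x,4),np.round(e,4))
    z=dict(rim=.0195,sh=.054,sp=.065)[nm]
    for l in L: o,d=wr(*l); print('  ',l[0],np.round(o+d*(z-o[2])/d[2],4))
# pan rim outer width check
a,b=wr('w3',194+38/3.3,222),wr('w3',194+224/3.3,222)
f=lambda r:r[0]+r[1]*(.019-r[0][2])/r[1][2]
print(np.linalg.norm(f(a)-f(b)))
E
```

```text
rim [0.4603 0.2086 0.0201] [0.0002 0.0002]
   w3 [0.4602 0.2087 0.0195]
   w4 [0.4599 0.2085 0.0195]
sh [0.549  0.3656 0.0532] [0.0003 0.0003 0.0004]
   w3 [0.5487 0.3653 0.054 ]
   w4 [0.5489 0.365  0.054 ]
   w5 [0.5492 0.3659 0.054 ]
sp [0.549  0.3655 0.0643] [0.0002 0.0004 0.0003]
   w3 [0.5491 0.3647 0.065 ]
   w4 [0.5486 0.3654 0.065 ]
   w5 [0.5493 0.3655 0.065 ]
0.05698318771867644
```

>>> move_arm(moves=[[-3, -25, 0, 0.18], [-6, -55, 0, 0.36], [-9, -85, 0, 0.54], [-12, -115, 0, 0.72], [-14, -145, 0, 0.9], [-14, -145, -20, 1.08], [-14, -145, -50, 1.15], [-14, -145, -90, 1.15], [-14, -145, -120, 1.15], [-14, -145, -142, 1.15], [-14, -145, -142, 1.15], [-14, -145, -142, 1.15]])

```text
clock: 5.72
position: [0.46, 0.21, 0.0192]
tool_rot: [3.141, 0.0, 1.751]
force: [-0.2, 0.6, -0.1]
grip_width: 0.0854
finger_force: 0.0
```

>>> move_arm(moves=[[0, 0, 0, 0], [0, 0, 0, 0], [0, 0, 0, 0], [0, 0, 0, 0], [0, 0, 0, 0], [0, 0, 0, 0]], gripper=0.3, newtons=25)

```text
clock: 6.48
position: [0.46, 0.2101, 0.0192]
tool_rot: [3.14, 0.0, 1.751]
force: [-2.1, -1.9, 13.0]
grip_width: 0.0546
finger_force: 23.8
```

>>> move_arm(moves=[[0, 0, 20, 0], [0, 0, 60, 0], [0, 0, 90, 0], [0, 0, 90, 0], [0, 0, 90, 0]])

```text
clock: 7.1
position: [0.4595, 0.2097, 0.108]
tool_rot: [-3.142, 0.0, 1.751]
force: [-0.3, -0.5, -1.0]
grip_width: 0.0544
finger_force: 26.8
```

```bash
python3 - <<'E'
from h import *
s=monitor.observe();print(s['grip_width'],s['position'],s['force'])
look('w6')
t=grab_frame('scene');cv2.imwrite('pics/s6.png',t)
im=cv2.imread('pics/w6.png')
m=np.hstack([cv2.resize(im,(400,300)),cv2.resize(t[100:220,210:370],(400,300),interpolation=cv2.INTER_CUBIC)])
cv2.imwrite('pics/m4.png',m)
E
```

```text
0.05440648977449677 [0.4594992  0.20973752 0.10804781] [-0.25633769 -0.54798688 -1.00555482]
w6 7.1 [0.4595 0.2097 0.108 ] [-3.1415e+00  3.0000e-04  1.7514e+00]
```

View pics/m4.png

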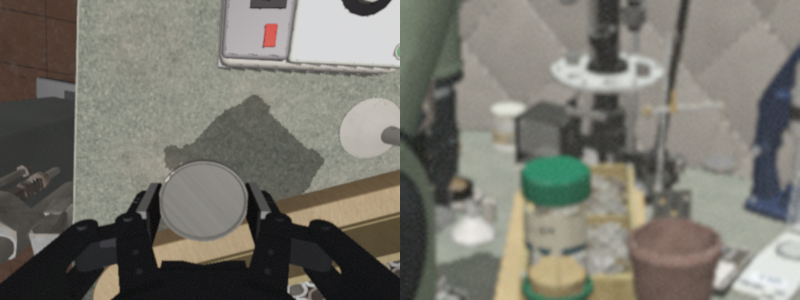

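The pan is held, with the rim centre at w6 (284,280.7). The seat view is unobstructed.

```bash
python3 - <<'E'
from h import *
z=.1085
f=lambda u,v:(lambda o,d:o+d*(z-o[2])/d[2])(*wr('w6',u,v))
c=f(284,280.7);p,r=np.load('pics/w6.npy')
tx=np.array([np.cos(r[2]),np.sin(r[2])]);ty=np.array([np.sin(r[2]),-np.cos(r[2])])
print(c,(c-p)[:2]@tx,(c-p)[:2]@ty)
print('front/back edges',[round(float((f(284,v*1.4)-p)[:2]@tx),4) for v in(161,240)])
print(np.round(monitor.observe()['qpos'],2))
E
```

```text
[0.45911969 0.21093111 0.1085    ] 0.0012423418304746826 -0.00015899049226208179
front/back edges [0.0271, -0.0277]
[-0.1   0.6  -0.6   2.    0.53  0.7  -0.85]
```

>>> move_arm(moves=[[0, 20, 5, -0.1], [10, 50, 5, -0.28], [30, 80, 5, -0.46], [55, 110, 5, -0.64], [75, 140, 5, -0.82], [90, 156, 5, -1.0], [90, 156, 5, -1.1], [90, 156, 0, -1.1], [90, 156, -5, -1.1], [90, 156, -14, -1.1], [90, 156, -14, -1.1], [90, 156, -14, -1.1]])

```text
clock: 8.7
position: [0.5496, 0.366, 0.0943]
tool_rot: [-3.142, 0.0, 0.652]
force: [-0.7, 0.2, -1.1]
grip_width: 0.0543
finger_force: 26.8
```

```bash
python3 - <<'E'
from h import *
s=monitor.observe();print(s['grip_width'],s['position'],s['tool_rot'],s['force'],np.round(s['qpos'],2))
E
```

```text
0.05426922063053542 [0.54961989 0.36602469 0.09432802] [-3.14150940e+00  1.54294252e-05  6.51918413e-01] [-0.72942955  0.16174918 -1.12427657] [-0.48  0.77 -0.31  1.6   0.29  0.82 -1.82]
```

>>> move_arm(moves=[[0, 0, -5, 0], [0, 0, -10, 0], [0, 0, -14, 0], [0, 0, -14, 0]])

```text
clock: 9.2
position: [0.5493, 0.3662, 0.0799]
tool_rot: [-3.141, 0.001, 0.652]
force: [-0.3, 0.8, -1.9]
grip_width: 0.0544
finger_force: 26.8
```

>>> move_arm(moves=[[0, 0, -2, 0], [0, 0, -4, 0], [0, 0, -6, 0], [0, 0, -7, 0], [0, 0, -7, 0]])

```text
clock: 9.82
position: [0.5494, 0.3663, 0.0734]
tool_rot: [-3.141, -0.0, 0.652]
force: [-2.8, 1.8, 3.0]
grip_width: 0.0546
finger_force: 27.1
```

Light contact at the expected height, so I'll nudge down gently, then release.

>>> move_arm(moves=[[0, 0, -0.5, 0], [0, 0, -1, 0], [0, 0, -1, 0]])

```text
clock: 10.2
position: [0.5495, 0.3664, 0.0732]
tool_rot: [-3.141, -0.0, 0.652]
force: [-6.7, -0.4, 16.3]
grip_width: 0.0544
finger_force: 27.9
```

>>> move_arm(moves=[[0, 0, 0, 0], [0, 0, 0, 0], [0, 0, 0, 0], [0, 0, 0, 0], [0, 0, 0, 0], [0, 0, 20, 0], [0, 0, 60, 0], [-20, -20, 100, 0], [-50, -40, 100, 0], [-50, -40, 100, 0], [-50, -40, 100, 0]], gripper=1)

```text
clock: 11.58
position: [0.5001, 0.3265, 0.1734]
tool_rot: [3.142, -0.001, 0.652]
force: [0.0, -0.5, -0.4]
grip_width: 0.085
finger_force: 0.0
```

```bash
python3 - <<'E'
from h import *
im=look('w7')
cv2.imwrite('pics/w7c.png',cv2.resize(im[40:250,160:440],(800,600),interpolation=cv2.INTER_CUBIC))
E
```

```text
w7 11.575 [0.5001 0.3265 0.1734] [ 3.1415e+00 -1.5000e-03  6.5170e-01]
```

View pics/w7c.png

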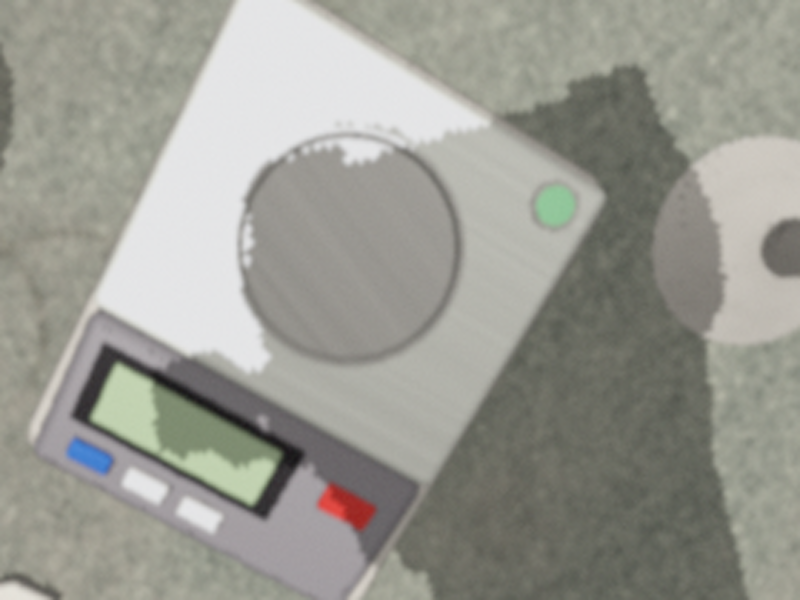

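The pan looks round and concentric, with its centre at w7 (282.2,126.5). I'll check the numbers and move to the tongs.

```bash
python3 - <<'E'
from h import *
o,d=wr('w7',282.2,126.5);print(o+d*(.0735-o[2])/d[2])
# w1 tongs bow/grip estimate
for u,v in [(207,202),(275,187),(275,222),(365,188),(365,226)]:
    o,d=wr('w1',u,v);print(u,v,np.round(o+d*(.012-o[2])/d[2],4))
E
```

```text
[0.55010881 0.36537425 0.0735    ]
207 202 [ 0.405  -0.2416  0.012 ]
275 187 [ 0.4229 -0.3205  0.012 ]
275 222 [ 0.3806 -0.3202  0.012 ]
365 188 [ 0.4218 -0.4234  0.012 ]
365 226 [ 0.3756 -0.4267  0.012 ]
```

>>> move_arm(moves=[[-10, -50, 30, 0], [-20, -105, 60, 0.1], [-20, -160, 75, 0.2], [-20, -220, 75, 0.3], [-20, -280, 75, 0.4], [-20, -340, 75, 0.5], [-20, -400, 75, 0.6], [-20, -460, 75, 0.7], [-40, -520, 75, 0.8], [-60, -575, 75, 0.9], [-75, -630, 60, 0.9], [-85, -685, 50, 0.9]])

```text
clock: 13.12
position: [0.4141, -0.3611, 0.222]
tool_rot: [3.141, 0.0, 1.552]
force: [1.4, 0.5, 0.3]
grip_width: 0.0855
finger_force: 0.0
```

>>> move_arm(moves=[[-5, -55, -20, 0], [-5, -55, -20, 0], [-5, -55, -20, 0]])

```text
clock: 13.5
position: [0.4101, -0.4136, 0.2021]
tool_rot: [-3.142, -0.001, 1.552]
force: [-0.1, 0.2, -0.2]
grip_width: 0.0851
finger_force: 0.0
```

```bash
python3 - <<'E'
from h import *
im=look('w8'); print(np.round(monitor.observe()['qpos'],2))
cv2.imwrite('pics/w8c.png',cv2.resize(im,(800,600),interpolation=cv2.INTER_CUBIC))
E
```

```text
w8 13.5 [ 0.4101 -0.4136  0.2021] [-3.1416e+00 -9.0000e-04  1.5520e+00]
[ 0.92  0.52 -0.33  1.75  0.2   0.91  0.49]
```

View pics/w8c.png

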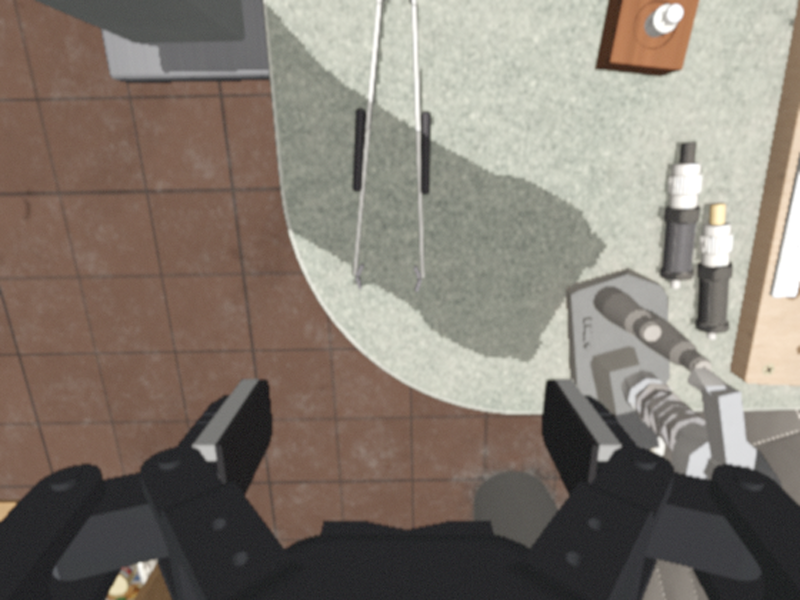

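The tongs in w8: grips from (359.5,109) to (358,191) and from (427,111) to (425,194), tips at (359,283) and (420,287). The middle weight's recess is at (657,20). Now I'll work out the tongs and weight positions.

```bash
python3 - <<'E'
from h import *
def P(n,u,v,z):
    o,d=wr(n,u,v); return (o+d*(z-o[2])/d[2])[:2]
q=lambda a:(a+.5)*.7-.5
g=[P('w8',q(a),q(b),.018) for a,b in[(360.5,109),(358,191),(427,111),(425,194)]]
t=[P('w8',q(a),q(b),.012) for a,b in[(359,283),(420,287)]]
print('grips',np.round(g,4).tolist(),'mid',np.mean(g,0)); print('tips',np.round(t,4).tolist(),np.mean(t,0))
m1=(g[0]+g[2])/2;m2=(g[1]+g[3])/2
bow=P('w1',207,202,.010);print('bow',bow)
d=np.mean(t,0)-bow;print('yaw bow-tips',np.arctan2(d[1],d[0]),np.linalg.norm(d));d=np.mean(t,0)-np.mean(g,0);print('yaw grip-tips',np.arctan2(d[1],d[0]),np.linalg.norm(d)); d=m2-m1;print(np.arctan2(d[1],d[0]))
# sub-pixel checks: dark grip blobs in w1,w2,w8
for n,box in [('w1',(195,175,380,235)),('w2',(340,245,520,300)),('w8',(230,60,320,150))]:
    im=cv2.imread(f'pics/{n}.png');x0,y0,x1,y1=box;G=im[y0:y1,x0:x1].max(2)
    N,L,S,C=cv2.connectedComponentsWithStats((G<60).astype(np.uint8))
    for k in range(1,N):
        if S[k,4]>40: print(n,S[k],C[k]+[x0,y0],np.round(P(n,*(C[k]+[x0,y0]),.014),4))
# block
for n in('w1','w2'):
    im=cv2.imread(f'pics/{n}.png');H=cv2.cvtColor(im,cv2.COLOR_BGR2HSV)
    box=(105,0,260,100) if n=='w1' else (280,100,420,185)
    x0,y0,x1,y1=box;h=H[y0:y1,x0:x1];M=((h[...,0]<14)&(h[...,1]>110)).astype(np.uint8)
    M=cv2.morphologyEx(M,cv2.MORPH_CLOSE,np.ones((9,9)));N,L,S,C=cv2.connectedComponentsWithStats(M);k=1+np.argmax(S[1:,4])
    r=cv2.minAreaRect(np.argwhere(L==k)[:,::-1].astype(np.float32)+np.float32([x0,y0]));B=cv2.boxPoints(r)
    W=np.array([P(n,*b,.025) for b in B]);print(n,S[k],r,np.round(W,4).tolist(),'centre',W.mean(0))
    e=[W[1]-W[0],W[2]-W[1]];print([(np.linalg.norm(v),np.arctan2(v[1],v[0])) for v in e])
print('mid recess',P('w1',223.5,54.5,.025),P('w2',384.4,149.5,.025),P('w8',459.6,13.7,.025))
print('small rec',P('w1',180.1,50.2,.025),P('w2',350.8,143.9,.025))
print('knob',tri([wr('w1',216.9-.3,51.5-.3),wr('w2',389.1,150.1),wr('w8',q(673),q(12))]))
for l in[('w1',216.6,51.2),('w2',389.1,150.1),('w8',q(673),q(12))]:print(P(*l,.045))
E
```

```text
grips [[0.3833, -0.3103], [0.3792, -0.3604], [0.425, -0.3123], [0.4233, -0.3632]] mid [ 0.4027092  -0.33657116]
tips [[0.3761, -0.4246], [0.4195, -0.4284]] [ 0.39778825 -0.42650996]
bow [ 0.40400919 -0.24040658]
yaw bow-tips -1.6042112292843491 0.18620732487954622
yaw grip-tips -1.625456224310315 0.0900733179457158
-1.6275486998475792
w1 [ 74   8  35   6 173] [285.82080925 185.95375723] [ 0.4241 -0.3321]
w2 [ 65   8  45   9 299] [426.62541806 257.46153846] [ 0.4256 -0.3336]
w2 [ 40  22  31  33 649] [391.31124807 286.49306626] [ 0.3858 -0.2945]
w2 [ 70  33  33  22 223] [424.91928251 289.79372197] [ 0.3812 -0.3371]
w8 [ 18  17   8  56 242] [250.74380165 102.90495868] [ 0.3805 -0.333 ]
w8 [ 65  34   5  41 141] [297.28368794 114.0070922 ] [ 0.4236 -0.3437]
w1 [  12   19  129   64 4897] ((179.5920867919922, 50.610435485839844), (132.3421173095703, 47.80376052856445), 7.471559047698975) [[0.5483, -0.1586], [0.59, -0.171], [0.5753, -0.2956], [0.5325, -0.288]] centre [ 0.56151125 -0.22831814]
[(np.float64(0.04342332718597983), np.float64(-0.28964366575494144)), (np.float64(0.1254341315310416), np.float64(-1.6882717384573889))]
w2 [   8   17  120   54 3962] ((347.4554748535156, 143.3662109375), (116.19782257080078, 41.23667526245117), 6.934349060058594) [[0.5487, -0.164], [0.5909, -0.1691], [0.5768, -0.2898], [0.5336, -0.2891]] centre [ 0.56250896 -0.22800271]
[(np.float64(0.0424323292109927), np.float64(-0.11882268845568116)), (np.float64(0.12149441833898629), np.float64(-1.6869540366057627))]
mid recess [ 0.55851548 -0.27073199] [ 0.55652325 -0.26730663] [ 0.5587923  -0.26614467]
small rec [ 0.56233858 -0.22850777] [ 0.56238429 -0.23122363]
knob (array([ 0.55836845, -0.26705526,  0.04275589]), [np.float64(0.0005547033765116648), np.float64(0.0005481111827332803), np.float64(0.0002274631211483312)])
[ 0.558278   -0.26797435]
[ 0.55821489 -0.2659734 ]
[ 0.55742525 -0.26746915]
```

Tongs grip centre is about (0.4025,-0.3345) with yaw about -1.615. The middle weight is at about (0.558,-0.2673), and the block yaw is about -0.117. Now to the grip.

>>> move_arm(moves=[[-3, 30, 0, -0.02], [-7.5, 79, -20, -0.025], [-7.5, 79, -70, -0.025], [-7.5, 79, -120, -0.025], [-7.5, 79, -160, -0.025], [-7.5, 79, -185.5, -0.025], [-7.5, 79, -185.5, -0.025], [-7.5, 79, -185.5, -0.025]])

```text
clock: 14.55
position: [0.403, -0.3348, 0.0181]
tool_rot: [3.14, 0.001, 1.528]
force: [0.0, 0.6, 0.3]
grip_width: 0.0854
finger_force: 0.0
```

>>> move_arm(moves=[[0, 0, 0, 0], [0, 0, 0, 0], [0, 0, 0, 0], [0, 0, 0, 0], [0, 0, 0, 0], [0, 0, 0, 0]], gripper=0.54, newtons=25)

```text
clock: 15.3
position: [0.4025, -0.3353, 0.0176]
tool_rot: [3.141, 0.001, 1.527]
force: [-1.4, 0.7, 10.2]
grip_width: 0.046
finger_force: 8.2
```

>>> move_arm(moves=[[0, 0, 0, 0], [0, 0, 0, 0], [0, 0, 10, 0], [0, 0, 30, 0], [0, 0, 60, 0], [0, 0, 90, 0], [0, 0, 90, 0], [0, 0, 90, 0]], gripper=0.525)

```text
clock: 16.3
position: [0.4018, -0.3349, 0.1068]
tool_rot: [-3.141, 0.0, 1.527]
force: [-0.1, -1.4, -0.7]
grip_width: 0.0453
finger_force: 6.1
```

```bash
python3 - <<'E'
from h import *
s=monitor.observe();print(s['grip_width'],s['finger_force'],s['position'],s['force'])
for n in('top','scene'):cv2.imwrite(f'pics/{n}9.png',grab_frame(n))
look('w9')
E
```

```text
0.04525007997234959 6.073242053389549 [ 0.40179467 -0.33489346  0.10678075] [-0.07429653 -1.36357912 -0.7151805 ]
w9 16.4 [ 0.4017 -0.3347  0.1062] [-3.1406e+00 -6.0000e-04  1.5268e+00]
```

The tongs are held. Before turning them I'll check where the pot and jar near the sweep stand.

```bash
python3 - <<'E'
from h import *
print('pot',tri([ray('top',380,281),ray('scene',320,194)]))
print('lid',tri([ray('top',331,291),ray('scene',273,172)]), tri([ray('top',331,291),ray('scene',273,210)]))
print('cams',ray('top',0,0)[0],ray('scene',0,0)[0])
print('stand',atz('top',445,195,.05),wr('w8',570*.7,290*.7))
E
```

```text
pot (array([ 0.3091173 , -0.17693307,  0.23328177]), [np.float64(0.0001847580245504612), np.float64(0.00018475802455045047)])
lid (array([ 0.29338741, -0.05913065,  0.27051717]), [np.float64(0.001985291602200644), np.float64(0.0019852916022005448)]) (array([ 0.28310367, -0.06698627,  0.17626136]), [np.float64(0.0008995424475430695), np.float64(0.0008995424475430536)])
cams [0.38695619 0.0535447  1.28180392] [-0.56558066 -0.55149366  0.69095281]
stand [ 0.52928596 -0.41013279  0.05      ] (array([ 0.41192297, -0.34066728,  0.3299244 ]), array([ 0.34750346, -0.27913869, -0.96269644]))
```

>>> move_arm(moves=[[15, 15, 30, 0.05], [35, 30, 43, 0.18], [48, 45, 43, 0.33], [48, 45, 43, 0.48], [48, 45, 43, 0.63], [48, 45, 43, 0.78], [48, 45, 43, 0.93], [48, 45, 43, 1.08], [48, 45, 43, 1.23], [48, 55, 43, 1.38], [60, 70, 30, 1.498], [72, 77.5, 10, 1.498]])

```text
clock: 17.95
position: [0.4743, -0.2568, 0.1161]
tool_rot: [3.141, 0.0, 3.027]
force: [-0.4, -0.1, -0.3]
grip_width: 0.045
finger_force: 6.1
```

>>> move_arm(moves=[[0, 0, -10, 0], [0, 0, -32, 0], [0, 0, -32, 0], [0, 0, -32, 0]])

```text
clock: 18.45
position: [0.474, -0.2577, 0.0853]
tool_rot: [-3.141, 0.0, 3.024]
force: [0.6, 0.8, 0.1]
grip_width: 0.045
finger_force: 6.1
```

```bash
python3 - <<'E'
from h import *
s=monitor.observe();print(s['grip_width'],s['finger_force'],s['position'],s['tool_rot'],s['force'],np.round(s['qpos'],2))
from scipy.spatial.transform import Rotation as Ro
t=grab_frame('top');c=grab_frame('scene');w=look('w10');cv2.imwrite('pics/top10.png',t);cv2.imwrite('pics/scene10.png',c)
def pj(n,X):
    k,f=cam(n);q=np.array(k['R'])@X+np.array(k['t']);return np.array([f*q[0]/q[2]+k['cx'],f*q[1]/q[2]+k['cy']])
W=np.array([.558,-.2673,.035]);
m=np.zeros((600,800,3),np.uint8)
for i,(n,im) in enumerate([('top',t),('scene',c)]):
    u,v=np.round(pj(n,W)).astype(int);print(n,u-25,v-25,pj(n,W));m[:400,i*400:i*400+400]=cv2.resize(im[v-25:v+25,u-25:u+25],(400,400),interpolation=cv2.INTER_CUBIC)
m[400:,:266]=cv2.resize(w,(266,200),interpolation=cv2.INTER_AREA)
cv2.imwrite('pics/m5.png',m)
E
```

```text
0.044964450062618434 6.081819534301758 [ 0.47401763 -0.25765642  0.08534739] [-3.14147431e+00  1.17496530e-04  3.02444587e+00] [0.55702715 0.83416001 0.06877276] [ 0.85  0.69 -0.64  1.92  0.61  0.73  1.3 ]
w10 18.55 [ 0.4742 -0.2578  0.0856] [-3.1411e+00  8.0000e-04  3.0244e+00]
top 367 162 [392.15532771 186.90408853]
scene 357 205 [382.34958139 229.63172698]
```

View pics/m5.png

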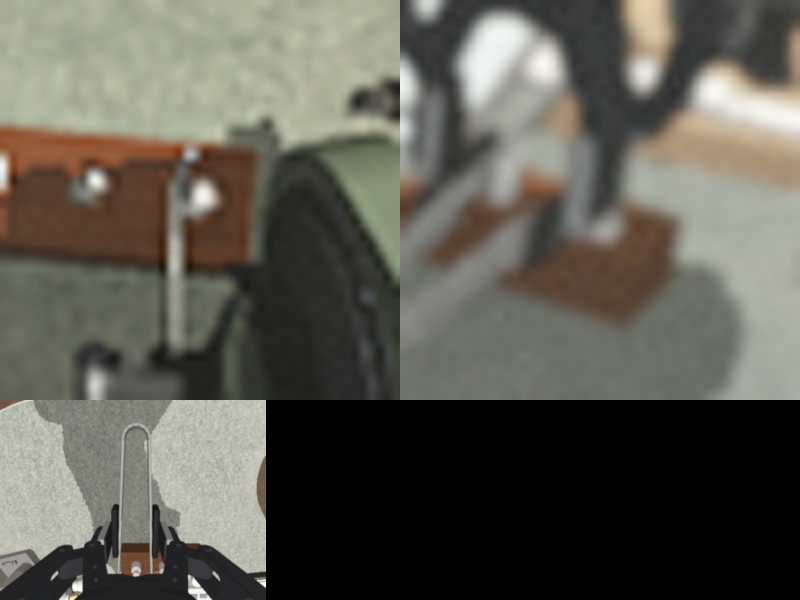

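In the top tile the left tip is at (390.4,180.6) and the weight at (392,185.6). The wrist tile shows the middle weight centred between the arms. I'll compare both with the predicted positions.

```bash
python3 - <<'E'
from h import *
from scipy.spatial.transform import Rotation as Ro
def pj(n,X):
    k,f=cam(n);q=np.array(k['R'])@X+np.array(k['t']);return np.round([f*q[0]/q[2]+k['cx'],f*q[1]/q[2]+k['cy']],1)
p=np.array([.4740,-.2577,.0853]);a=3.0244-np.pi;ex=np.array([np.cos(a),np.sin(a),0]);ey=np.array([-np.sin(a),np.cos(a),0])
for l in(-.022,-.015,.015,.022):print(l,pj('top',p+ex*.0935+ey*l-[0,0,.0056]))
print('tips pt',p+ex*.0845)
print('tip px at jaw z',[np.round((atz('top',u,v,.08)-p)@np.c_[ex,ey],4) for u,v in[(390.4,180.6),(399.7,177.5)]])
print('wt top',atz('top',392,185.6,.043), atz('top',392,185.6,.035))
# wrist: weight in w10
im=cv2.imread('pics/w10.png')
c=im[335:385,255:315].max(2);print(c[::3,::3])
for v in(345,350,355,360):
    o,d=wr('w10',284.4,v);print(v,np.round(o+d*(.043-o[2])/d[2],4))
E
```

```text
-0.022 [404.6 182.1]
-0.015 [402.  181.9]
0.015 [391.1 180.9]
0.022 [388.6 180.6]
tips pt [ 0.5579204  -0.26758013  0.0853    ]
tip px at jaw z [array([0.094 , 0.0171]), array([ 0.1049, -0.0077])]
wt top [ 0.5606253  -0.26498235  0.043     ] [ 0.56174683 -0.26703935  0.035     ]
[[110 110 109 108 110 105 105 113 114 115 116 114 116 113 112 114 115 116
  115 114]
 [118 117 118 115 118 113 117 118 117 124 127 123 116 118 118 111 117 119
  117 117]
 [114 115 114 112 111 110 114 113 123 138 139 136 132 119 112 111 108 111
  111 111]
 [119 118 119 120 108 118 117 119 133 137 139 138 136 127 115 115 106 112
  112 113]
 [123 118 120 120 108 120 120 120 133 139 138 137 135 126 120 116 105 118
  119 118]
 [118 115 117 118 109 108 115 119 133 168 193 190 155 129 116 109 108 116
  115 115]
 [118 113 114 113 112  96 108 119 194 208 211 208 204 180 109  96 112 113
  114 116]
 [116 114 114 113 113 108  94 147 206 207 205 203 202 201 117 109 113 113
  113 113]
 [119 114 116 115 116 116 113 155 206 185 148 147 190 199 132 114 113 111
  114 113]
 [136 114 117 114 114 115 115 131 193 163 169 167 158 185 114 114 113 113
  120 126]
 [ 66  72  90 106 109 113 113 112 135 202 224 217 195 128 112 108 110  99
  100  93]
 [ 34  36  37  38  43  56  76  89 122 211 215 209 193 122  84  52  48  31
   39  36]
 [ 38  35  38  39  35  37  39  35  35  75  88  66  42  39  40  37  37  33
   39  39]
 [ 34  32  32  33  31  34  31  36  33  31  35  31  30  32  33  32  34  31
   30  37]
 [ 33  35  30  26  33  34  33  30  32  35  34  34  31  34  33  28  28  32
   33  34]
 [ 36  33  31  36  35  36  39  35  34  36  31  38  35  38  35  38  37  35
   32  39]
 [ 36  38  32  34  34  38  38  38  34  32  38  37  38  37  36  37  36  37
   38  37]]
345 [ 0.5414 -0.2669  0.043 ]
350 [ 0.5451 -0.2673  0.043 ]
355 [ 0.5489 -0.2678  0.043 ]
360 [ 0.5528 -0.2682  0.043 ]
```

```bash
python3 - <<'E'
from h import *
for u,v,z in[(286.7,357,.036),(286.7,350,.035),(286.5,340,.025),(286,368,.045)]:
    o,d=wr('w10',u,v);print(np.round(o+d*(z-o[2])/d[2],4))
E
```

```text
[ 0.5568 -0.2672  0.036 ]
[ 0.5521 -0.2666  0.035 ]
[ 0.5522 -0.2667  0.025 ]
[ 0.5573 -0.2677  0.045 ]
```

Everything agrees: the tips point at (0.558,-0.2676) and the weight at (0.558,-0.267). Going down.

>>> move_arm(moves=[[0, 0, -10, 0], [0, 0, -22, 0], [0, 0, -34, 0], [0, 0, -40, 0], [0, 0, -44, 0], [0, 0, -46.5, 0], [0, 0, -46.5, 0], [0, 0, -46.5, 0]])

```text
clock: 19.6
position: [0.4742, -0.2575, 0.0385]
tool_rot: [-3.141, 0.0, 3.025]
force: [0.2, -0.2, -0.9]
grip_width: 0.045
finger_force: 6.1
```

>>> move_arm(moves=[[0, 0, 0.5, 0], [0, 0, 1, 0], [0, 0, 1, 0]], gripper=0.46, newtons=25)

```text
clock: 19.98
position: [0.4741, -0.2575, 0.0394]
tool_rot: [-3.142, 0.0, 3.025]
force: [0.2, 0.7, -1.1]
grip_width: 0.0395
finger_force: 8.8
```

>>> move_arm(moves=[[0, 0, 0, 0], [0, 0, 0, 0], [0, 0, 0, 0], [0, 0, 0, 0], [0, 0, 0, 0], [0, 0, 0, 0]], gripper=0.36)

```text
clock: 20.72
position: [0.4741, -0.2574, 0.0393]
tool_rot: [-3.142, 0.0, 3.025]
force: [-0.1, 0.1, -0.2]
grip_width: 0.0346
finger_force: 26.1
```

>>> move_arm(moves=[[0, 0, 3, 0], [0, 0, 8, 0], [0, 0, 16, 0], [0, 0, 28, 0], [0, 0, 40, 0], [0, 0, 40, 0]])

```text
clock: 21.48
position: [0.4745, -0.2578, 0.0804]
tool_rot: [-3.141, 0.002, 3.024]
force: [0.0, 0.5, -1.4]
grip_width: 0.0347
finger_force: 26.0
```

```bash
python3 - <<'E'
from h import *
im=look('w11'); c=im[335:380,255:318].max(2);print(c[::3,::3])
print(monitor.observe()['force'])
E
```

```text
w11 21.475 [ 0.4745 -0.2578  0.0804] [-3.1408e+00  1.6000e-03  3.0245e+00]
[[113 109 150 174 109 111 109 109 106 107 107 109 108 107 110 106 173 152
  106 109 110]
 [109 111 147 172 106 107 105 104 107 109 107 105 111 111 109 111 177 146
  112 114 114]
 [113 113 144 172 110 111 110 119 118 117 117 118 116 117 115 109 177 142
  116 118 116]
 [116 117 142 173 110 108 113 115 113 115 114 115 115 114 117 110 179 136
  114 113 116]
 [115 115 140 174 101 113 113 113 113 113 113 113 114 112 113 112 179 129
  111 112 110]
 [120 118 140 176 103 118 119 121 121 118 117 117 117 118 117 112 178 126
  115 115 114]
 [120 120 139 175 100 116 119 116 119 116 117 117 117 117 116 110 179 132
  117 117 117]
 [115 114 134 176 100 101 114 113 113 113 115 115 113 115 112 112 176 132
  114 114 113]
 [112 115 129 175 109  95 101 111 115 113 113 113 113 111 103 106 177 128
  112 114 112]
 [114 115 131 175 110 113 100  93 106 112 113 113 105  97  97 116 177 124
  112 112 113]
 [ 57  73 104 161 105 115 114 107  99  92  96  96 101 106 114 120 170 107
   84  65  54]
 [ 33  37  39  41  39  55  77  93 105 110 109 107  99  86  68  53  49  37
   37  37  38]
 [ 38  40  37  34  32  34  36  32  37  46  45  44  38  34  37  34  38  39
   37  36  37]
 [ 30  31  33  31  36  29  34  32  34  33  36  34  34  33  36  32  36  32
   33  32  34]
 [ 33  33  34  31  34  29  30  29  34  33  34  33  39  31  32  31  34  33
   33  32  30]]
[ 0.25705068  0.05019007 -0.73270905]
```

The recess now looks empty in the wrist view: only its ring shows, so the weight is lifted. Carrying it up and across.

>>> move_arm(moves=[[0, 0, 10, 0], [0, 0, 30, 0], [0, 5, 60, 0], [2, 15, 90, 0], [5, 30, 115, 0], [8, 50, 130, 0], [12, 75, 140, 0], [15, 105, 140, 0], [15, 137, 140, 0], [15, 170, 140, 0], [15, 203, 140, 0], [15, 236, 140, 0]])

```text
clock: 23.02
position: [0.4887, -0.0197, 0.2196]
tool_rot: [-3.142, -0.0, 3.025]
force: [0.3, 0.3, -0.4]
grip_width: 0.0352
finger_force: 26.0
```

>>> move_arm(moves=[[0, 33, 0, 0], [0, 66, 0, 0], [0, 99, 0, 0], [0, 132, 0, 0], [0, 165, 0, 0], [0, 198, 0, 0], [0, 231, 0, 0], [0, 264, 0, 0], [0, 297, 0, 0], [0, 330, 0, 0], [-5, 358, 0, 0], [-12, 380, 0, 0]])

```text
clock: 24.52
position: [0.4759, 0.3603, 0.2195]
tool_rot: [3.141, -0.001, 3.026]
force: [0.2, 0.1, -0.5]
grip_width: 0.0348
finger_force: 26.0
```

>>> move_arm(moves=[[-10, 11, 0, 0], [-12, 17, 0, 0], [-12, 17, 0, 0], [-12, 17, 0, 0], [-12, 17, 0, 0]])

```text
clock: 25.15
position: [0.4655, 0.375, 0.2193]
tool_rot: [-3.141, 0.0, 3.024]
force: [0.5, -0.1, -0.3]
grip_width: 0.0352
finger_force: 26.0
```

>>> move_arm(moves=[[0, 0, -10, 0], [0, 0, -28, 0], [0, 0, -48, 0], [0, 0, -66, 0], [0, 0, -80, 0], [0, 0, -87, 0], [0, 0, -90, 0], [0, 0, -90, 0], [0, 0, -90, 0], [0, 0, -90, 0]])

```text
clock: 26.4
position: [0.4652, 0.3756, 0.1296]
tool_rot: [3.141, 0.0, 3.025]
force: [0.3, -0.8, -0.6]
grip_width: 0.0347
finger_force: 26.0
```

```bash
python3 - <<'E'
from h import *
s=monitor.observe();print(s['clock'],s['position'],s['force'],s['grip_width'])
t=grab_frame('top');c=grab_frame('scene');cv2.imwrite('pics/t12.png',t);look('w12')
def pj(n,X):
    k,f=cam(n);q=np.array(k['R'])@X+np.array(k['t']);return np.round([f*q[0]/q[2]+k['cx'],f*q[1]/q[2]+k['cy']],1)
print('weight px pred',pj('top',np.array([.5495,.3655,.133])),'pan',pj('top',np.array([.5495,.3655,.073])))
u,v=pj('top',np.array([.5495,.3655,.1])).astype(int)
print(u-14,v-14);print(t[v-14:v+14,u-14:u+14].max(2))
E
```

```text
26.4 [0.46521791 0.37564764 0.12963357] [ 0.3407912  -0.75188395 -0.6455088 ] 0.03471681186909107
w12 26.5 [0.4652 0.3756 0.1295] [3.1414e+00 3.0000e-04 3.0247e+00]
weight px pred [160.2 190.9] pan [166.2 193.8]
149 178
[[171 168 166 169 167 164 166 159 159 164 169 174 164 161 153 147 134 130
  144 181 210 215 209 206 205 232 249 254]
 [167 159 160 169 159 153 153 153 138 131 131 140 166 197 208 207 204 206
  215 238 252 255 255 255 255 255 253 252]
 [165 160 148 137 118 121 163 205 210 206 203 205 233 247 255 255 255 255
  255 255 252 252 251 251 250 249 249 249]
 [181 200 204 209 206 211 240 255 255 255 255 255 255 255 255 252 242 252
  255 254 253 253 253 252 251 249 249 249]
 [241 248 254 255 255 251 251 249 247 246 245 246 245 246 249 223 188 235
  249 247 245 245 245 241 251 254 252 252]
 [255 253 254 250 216 183 186 184 187 187 188 190 193 186 186 185 180 176
  181 187 191 190 188 185 230 246 244 241]
 [250 250 253 229 181 190 192 193 194 194 199 197 181 161 152 146 138 134
  145 157 170 188 198 195 190 188 187 184]
 [250 249 254 232 184 192 193 193 195 197 186 159 125 118 125
[... 1696 characters left out ...]
107 105 107 106 103 100 100  95  98  93  94  93  91  91  88  85  83  83
   78  75  70  67  59  55  51  52 112 159]
 [114 112 110 110 109 109 101 106  99  98  96  96  94  95  93  91  90  89
   92  86  84  82  78  75  71  68  59  51]
 [115 114 113 115 111 113 111 112 110 107 107 102 102  96 100  99  97  96
   94  91  91  89  86  87  86  82  81  75]
 [119 120 118 115 119 116 118 114 114 112 110 113 111 111 107 103  99  98
  101  99  97  95  97  90  91  92  89  86]
 [122 123 120 119 118 117 118 117 116 113 116 110 112 114 114 111 110 108
  108 102 101  98  99  98  95  98  91  92]
 [125 127 123 125 125 122 120 119 117 116 117 117 116 113 115 114 113 113
  112 112 109 110 104 103 104 100  98  96]]
```

The weight shows at top (160,190.5) against a predicted (160.2,190.9), directly above the pan's centre, and the arm is still. Handing in.

>>> move_arm(moves=[[0, 0, 0, 0], [0, 0, 0, 0], [0, 0, 0, 0], [0, 0, 0, 0]])

```text
clock: 27.05
position: [0.4651, 0.3756, 0.1293]
tool_rot: [-3.142, 0.0, 3.025]
force: [-0.0, -1.0, -0.1]
grip_width: 0.0349
finger_force: 26.0
```

```bash
python3 -c "
from workcell import bot
print(bot.job_done())"
```

```text
the job is handed in; nothing more can be done
None
```

I handed the job in at about 27 s with the pan seated on the spindle and released, and the middle weight held still in the tongs about 4 cm above the pan's middle; I didn't check from a close side view that the weight is upright, and no verdict came back.

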